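# Squeeze two blocks in the lever cramp

### The job

Clamp the two pine blocks in the lever cramp at the lightest pressure: first turn the dial on the regulator box fully anticlockwise to its stop, then flip the cramp's safety catch right over to the left, away from the lever, and only then pull the lever by its handle all the way towards the fence, so that the blocks are squeezed together. The lever springs back, so finish while still holding it hard over in the gripper; leave the dial and the catch as set and do not disturb the other things on the bench.

Things in the scene. Friction and masses are not known exactly. Their poses are not given: they have to be found in the camera images.
- cramp: the lever cramp, bolted to the bench: dark steel base plate 300 (x) x 185 (y) x 18 mm, steel fence at its front (-x) end, lever at the rear, safety catch on the left (+y). Origin on the bench under the plate, 17.5 mm to the right (-y) of its middle line. x axis: from the fence to the lever (away from the robot, turned up to 0.3 rad), y left, z up. Offsets below are in this frame.
- lever (a joint): lever angle (rad): 0 leans 0.4 rad back (+x); pulled towards the fence (-x) it grows to the stop at 0.8 (leaning 0.4 rad forward). A spring returns it to 0 when let go; at the handle it takes about 2.5 N to start, 6 to 9 N near the stop. With the catch on, it is blocked after about 0.05 rad (0.1 if forced). It drives the pad 35 mm per rad towards the blocks.
- lever_handle (a point): middle of the lever's handle: a round wooden bar of 22 mm diameter, 100 mm long, along the cramp's y, sticking out to -y from the top of the 16 mm steel lever bar. This point is on its axis, 55 mm from the lever bar, 205 mm above the bench at both ends of the swing, 220 mm midway. Axes turn with the lever (equal to the cramp's at 0).
- catch (a joint): safety catch angle (rad): a small steel bell-crank, pivot along the cramp's x. At 0 it is on: its tongue, 12 mm thick, 105 mm long, lies level towards -y across the front of the lever. It grows to the stop at 1.2 as its ball arm is flipped left (+y, away from the lever), raising the tongue clear. Stiff: stays where it is left; 1 to 2 N at the ball moves it.
- catch_ball (a point): centre of the steel ball (24 mm diameter) on the catch's short arm (10 mm thick), 60 mm from the catch pivot. At 0 it is above the pivot, leaning 0.3 rad towards the lever (-y), 172 mm above the bench; flipped over it leans 0.9 rad to +y, 152 mm above the bench. It moves in the cramp's y-z plane.
- lever_pivot (a point): pivot of the lever, at (110, 0, 30) mm in the cramp's frame, its axis along the cramp's y; the handle's axis is 190 mm from it.
- catch_pivot (a point): pivot of the catch, at (127, 90, 115) mm in the cramp's frame, its axis along the cramp's x.
- pad: the wooden pressure pad on the cramp, 12 x 60 x 56 mm, guided along the cramp's x; it moves with the lever and is sprung, so that at the lever's end stop it squeezes the blocks with about 10 N. Origin: that of the cramp, moved along with the pad.
- block_rear: loose pine block 45 (x) x 70 (y) x 60 (z) mm on the cramp's plate, the one nearer the pad. Origin at the centre of its underside.
- block_front: loose pine block of the same size, the one nearer the fence; small gaps stand between pad, blocks and fence at first (17 mm in all). Origin at the centre of its underside.
- regulator: the cramp's pressure regulator, to the right of the cramp: a grey steel box 120 (x) x 100 (y) x 60 mm fixed to the bench, a gauge on its front face and the dial on its top. Origin at the centre of its underside; x and y along its sides, z up.
- dial (a joint): angle of the pressure dial (rad): 0 is the anticlockwise end stop (seen from above; lightest pressure), larger is clockwise, up to 2.2. Stays where it is left; it turns with about 0.03 N m.
- dial_grip (a point): centre of the dial's bar grip, on its upright axis, 97 mm above the bench. The dial is black: a disc of 48 mm diameter (its top 74 mm above the bench) with a bar across it, 46 mm long (along this point's x axis, which turns with the dial), 14 mm thick (along its y) and rising to 104 mm above the bench.
- offcut: bystander: loose pine offcut 60 x 36 x 30 mm, to the left of the cramp, below its catch. Origin at the centre of its underside.
- screwdriver: bystander: loose black-handled screwdriver 180 mm long and 26 mm thick, lying to the right of the cramp. Origin under its middle.
- tape: bystander: loose tape measure 66 x 36 x 60 mm, to the left of the cramp. Origin at the centre of its underside.
- glue: bystander: loose white glue bottle, 54 mm diameter, 150 mm high, standing to the left of the cramp's front. Origin at the centre of its underside.
- hammer: bystander: loose hammer 260 mm long, lying farther to the left. Origin under its middle.
- square: bystander: loose try square, wooden stock 120 x 22 x 18 mm and a steel blade 170 mm long, lying beyond the cramp. Origin under the middle of its stock.
- batten: bystander: loose pine batten 45 x 160 x 22 mm, lying beyond the regulator and the cramp. Origin at the centre of its underside.
Mind the look-alikes: they are no part of the job. Leave any green or pink look-alike of the block_front alone.

How it is judged:
By the outcome, as a careful person would: the job done as asked, in the order asked, and still so for the second after the job is handed in, while the arm keeps its last pose, push and grip.
It also fails if it takes over 64 s, if anything falls off the work surface, if the arm or the gripper's body presses on something with over 40 N, if the wrist force passes 120 N, or if a joint passes its speed limit or range.

### The arm

A 7-joint arm with a two-finger parallel gripper is mounted at the origin on the work surface. World frame = base frame: x ahead of the robot, y to its left, z up, the work surface at z = 0. Lengths are in mm, angles in rad, forces in N, time in s.
With the tool pointing down it reaches from about 400 to 900 mm from the base axis. Payload 5.5 kg.
Tool frame: the origin (TCP) lies midway between the tips of the shut fingers; the grasp point (between the pads) lies 19 mm behind it; z points along the fingers, y is the line along which they close (so a half turn about z gives the same grasp; the last joint's range is limited). The gripper opens to 92 mm and grips with 3 to 60 N. Pads are 19 mm wide; open, the fingers measure 130 mm over their backs; the gripper's body (75 mm by 190 mm) begins 47 mm behind the grasp point.
Start: joints at [-0.99, 0.501, -0.427, 1.55, 0.221, 1.138, -0.21], TCP at [203.072, 617.464, 226.729] pointing down, gripper open.
Joint ranges: [-2.88, 2.88], [-0.31, 2.03], [-1.54, 1.56], [0.2, 2.42], [-1.41, 4.55], [0.19, 2.02], [-2.57, 2.57]. Speed limits (rad/s): [2.57, 2.57, 3.14, 3.14, 3.14, 3.14, 3.14].

### API

Orientations are given as a rotation vector (axis times angle).
In Python, from workcell import readout, eyes, workorder gives the robot as it stands. The module is installed in compiled form; this text tells all that it offers.
- The arm moves only by the tool jog_arm, never from a script. Its argument "motion" is a list of rows, each a list of 4 numbers: the shift along the tool's x, y, z in mm, then the turn about the tool's z in degrees. In form: [[x, y, z, twist], ...]. A call has 1 to 12 rows; each row is the pose to reach, as a shift and turn from the pose commanded when the call began, along the tool's axes at that moment; what a row does not reach only later rows make up. A row lasts 1/10 s, in which the tool goes at most 50 mm and 8.59 degrees, less where a joint would pass 70% of its speed; a pose out of reach is approached as far as the arm can. A call with a gripper value outside its range is refused whole. "hand" is the opening in per cent of the stroke, from 0 (shut) to 100 (fully open), set as the call begins (left out, the last holds). The fingers move at their own pace and stop on an object; "force" is the grip in N (left out, the last holds). Time passes only in rows, so rows that repeat a pose let the fingers close. It gives the time, the measured TCP pose, the force, the opening and the grip force at its end, in the units of the state.
- readout.read_state(): the state, without advancing time (a new reading comes with each control period).
- eyes.camera(name): name is "scene" or "top" or "wrist"; returns a dict with "pixels" (480x640x3 uint8, blue, green, red), "fx", "fy", "cx", "cy" (pixels), "R" (3x3) and "t" (3): a world point X has camera coordinates R X + t; the wrist camera has in their place "mount" (4x4, takes a point from camera to tool coordinates, whose origin is the TCP and whose axes are the flange's). Camera axes: x right, y down, z forward; pixel columns grow to the right and rows downward; lengths in mm; the calibration is good to about 2 mm. A picture is of the moment at which its call begins: read the wrist's pose just before it. There is no depth.
- workorder.job_done(): hands the job in; it is judged then, once.
Trained networks look in a picture, given as the dict that the camera call returned (one of the last four; its "shot" number tells which), for a name from the list of things; names that differ only in an ending like _2 or _b are one class to them, and where a whole thing is asked for, a point or a joint stands for the part that bears it (a point fixed in the world has none). Each returns a list of dicts, best first, with "confidence" (0 to 1); they miss things now and then, are a little off and sometimes report something else, mostly with a low value. They report only what shows in the picture. A call takes as long as a camera call. They do not tell look-alikes from the thing itself.
- eyes.recognise(picture, target): "point" ([column, row] in pixels, amid what is visible of it).
- eyes.landmark_of(picture, target): "point" ([column, row] in pixels: a listed point, or the origin of a listed thing).
The state is a dict: "t": time; "qpos": joint angles; "joint_velocities": joint speeds; "tau": joint torques, N m; "position": TCP position; "orientation": TCP orientation; "wrist_force": force on the tool from outside, world axes, zero at the start; "wrist_torque": the same for the moment, N m; "gripper_width": opening from 0.0 (shut) to 1.0 (fully open); "grasp_force": force on a finger pad.
Only numpy, scipy, OpenCV 4.12 (cv2) and the standard library are available. Lean on these libraries where they do the work, as an engineer would, in place of code of your own. Each camera call takes 0.05 s, during which the arm holds its last target. There are 200 camera calls.

## Working session

There is one attempt and no reset: what is moved stays moved. The work goes in short steps, Python scripts to look and compute and a tool call to move; the robot and the scene stay as the last step left them, time stands still between calls to the robot, and variables do not carry over. Pictures are saved under pics/ and viewed, at most 10 in all, crops included, and the job is handed in when it is done.

Besides the shell and the picture viewer there is one more tool, called after ">>>" as a command line: name --pt "numbers of a row" for each row, then --argument value for the rest. jog_arm: Moves the arm, as the interface text tells. Its arguments: {"type":"object","properties":{"motion":{"type":"array"},"hand":{"type":"number"},"force":{"type":"number"}},"required":["motion"]}

```bash
mkdir -p pics
cat > h.py <<'E'
import numpy as np, cv2
from scipy.spatial.transform import Rotation as Ro
from workcell import readout, eyes, workorder
def at_z(c,p,z):
    R=np.array(c["R"]);t=np.array(c["t"]);o=-R.T@t
    d=R.T@np.array([(p[0]-c["cx"])/c["fx"],(p[1]-c["cy"])/c["fy"],1])
    return o+d*(z-o[2])/d[2]
def proj(c,X):
    q=np.array(c["R"])@np.array(X)+np.array(c["t"]); return [c["fx"]*q[0]/q[2]+c["cx"],c["fy"]*q[1]/q[2]+c["cy"]]
def wristcam(s):
    c=eyes.camera("wrist");T=np.eye(4);T[:3,:3]=Ro.from_rotvec(s["orientation"]).as_matrix();T[:3,3]=s["position"]
    W=np.linalg.inv(T@np.array(c["mount"]));c["R"]=W[:3,:3];c["t"]=W[:3,3];return c
def tri(obs):
    A=[];b=[]
    for c,p in obs:
        R=np.array(c["R"]);t=np.array(c["t"])
        for k,(f,cc) in enumerate(((c["fx"],c["cx"]),(c["fy"],c["cy"]))):
            u=(p[k]-cc)/f; A.append(R[k]-u*R[2]); b.append(u*t[2]-t[k])
    return np.linalg.lstsq(np.array(A),np.array(b),rcond=None)[0]
E
python3 - <<'E'
from h import *
s=readout.read_state();print(s["t"],s["position"],s["orientation"],Ro.from_rotvec(s["orientation"]).as_matrix().round(3))
cs={n:eyes.camera(n) for n in("scene","top")}
for n,c in cs.items():
    cv2.imwrite(f"pics/{n}0.png",c["pixels"])
Z=dict(cramp=0,lever_handle=205,catch_ball=172,lever_pivot=30,catch_pivot=115,regulator=0,dial_grip=97,block_rear=18,block_front=18,offcut=0,screwdriver=0,tape=0,glue=0,batten=0)
for k,z in Z.items():
    o=[]
    for n,c in cs.items():
        L=eyes.landmark_of(c,k)
        for d in L[:2]: print(k,n,np.round(d["point"]),round(d["confidence"],2),at_z(c,d["point"],z).round())
        if L:o.append((c,L[0]["point"]))
    if len(o)==2: print("   tri",tri(o).round())
E
```

```text
0.0 [202.9688806  616.76393697 225.66399357] [-4.97015971e-01 -3.10166972e+00  3.01952434e-03] [[-0.95   0.312 -0.001]
 [ 0.312  0.95  -0.002]
 [ 0.    -0.002 -1.   ]]
cramp scene [316. 254.] 0.78 [425.  46.   0.]
cramp top [332. 278.] 0.61 [425.  29.   0.]
cramp top [290. 211.] 0.44 [606. 116.   0.]
   tri [424.  37.  -1.]
lever_handle scene [277. 250.] 0.94 [614. -23. 205.]
lever_handle top [352. 176.] 0.58 [610. -27. 205.]
   tri [611. -25. 202.]
catch_ball scene [340. 263.] 0.56 [609. 129. 172.]
catch_ball scene [330. 248.] 0.54 [563. 100. 172.]
catch_ball top [291. 212.] 0.8 [555. 108. 172.]
   tri [567. 118. 125.]
lever_pivot top [326. 234.] 0.78 [529.  33.  30.]
lever_pivot top [265. 326.] 0.48 [326. 198.  30.]
catch_pivot scene [341. 262.] 0.68 [554. 126. 115.]
catch_pivot top [287. 216.] 0.94 [561. 120. 115.]
   tri [560. 123. 121.]
regulator scene [198. 256.] 0.94 [ 468. -305.    0.]
regulator top [461. 248.] 0.69 [ 468. -300.    0.]
regulator top [426. 163.] 0.28 [ 700. -245.    0.]
   tri [ 468. -302.    0.]
dial_grip scene [198. 237.] 0.76 [ 486. -281.   97.]
dial_grip t
[... 513 characters left out ...]
. 185.   0.]
offcut scene [314. 254.] 0.26 [424.  37.   0.]
offcut top [266. 221.] 0.83 [585. 178.   0.]
   tri [583. 182.   4.]
screwdriver scene [266. 272.] 0.8 [510. -92.   0.]
screwdriver scene [197. 324.] 0.47 [ 707. -234.    0.]
screwdriver top [373. 233.] 0.95 [527. -84.   0.]
   tri [524. -85.  17.]
tape scene [363. 264.] 0.68 [449. 186.  -0.]
tape top [268. 278.] 0.89 [441. 184.   0.]
   tri [442. 185.  -8.]
glue scene [368. 238.] 0.78 [340. 195.   0.]
glue top [287. 219.] 0.73 [585. 125.   0.]
glue top [266. 220.] 0.65 [586. 179.   0.]
   tri [535. 154. 189.]
batten scene [197. 320.] 0.87 [ 695. -237.    0.]
batten top [428. 166.] 0.77 [ 690. -249.    0.]
   tri [ 691. -245.   -5.]
```

Run:
```python
import cv2
a=cv2.imread("pics/scene0.png");b=cv2.imread("pics/top0.png")
cv2.imwrite("pics/s1.png",cv2.resize(a[180:360,150:430],(800,514),interpolation=cv2.INTER_CUBIC))
cv2.imwrite("pics/t1.png",cv2.resize(b[140:350,220:500],(800,600),interpolation=cv2.INTER_CUBIC))
```

```text
(no output)
```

View pics/s1.png

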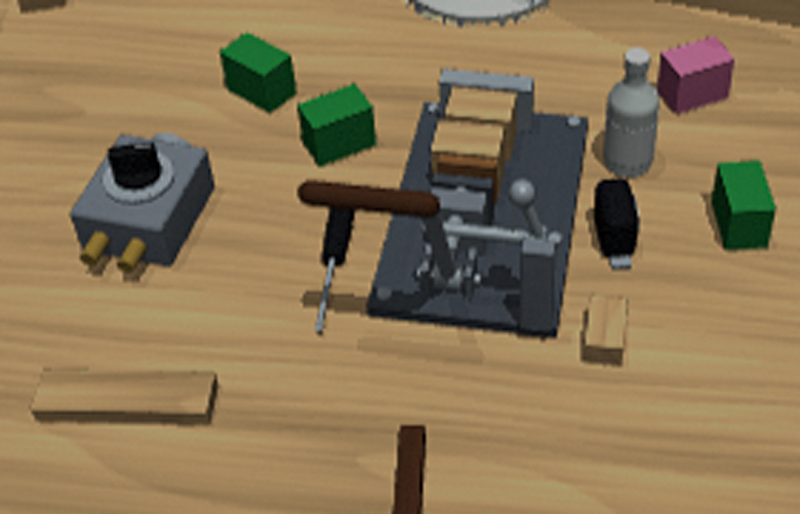

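View pics/t1.png

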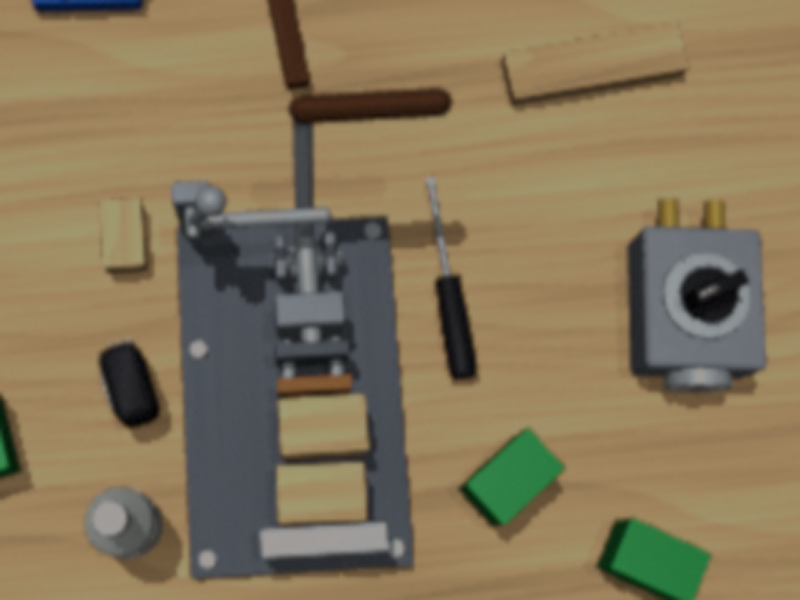

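The scene camera looks back from the far side. In the two crops:
- **Dial:** black, at scene crop (135,160) and top crop (710,290).
- **Lever handle:** brown, at top crop (372,105).
- **Catch ball:** at top crop (210,200).
- **Blocks in the cramp:** at top crop (323,425) and (322,492).
- **Look-alikes to leave alone:** green blocks at top crop (515,475), (655,555) and (0,440), and a pink one at scene crop (695,75).
- **Possible confusions:** the brown stock of the try square at top crop (290,40) could pass for the handle. The gauge at (700,378) and knobs at (690,210) could pass for the dial. The plate bolts could pass for the ball.

Next I fit the cramp frame.

Run:
```python
from h import *
from scipy.optimize import least_squares
c=eyes.camera("top");s=eyes.camera("scene")
up=lambda p:(p[0]/2.857+220,p[1]/2.857+140)
obs=[]
L=[(150,110),(150,-75),(-150,-75),(-150,110)]
# plate: origin 17.5 right of middle line -> y from -75 to 110
for q,p in zip(L,[(180,220),(387,218),(410,570),(192,578)]): obs.append((c,(*q,18),up(p)))
ball=(127,90-60*np.sin(.3),115+60*np.cos(.3))
obs+=[(c,ball,up((210,200))),(s,ball,(150+522/2.857,180+192/2.857)),(c,(184,-55,205),up((374,105))),(s,(184,-55,205),(150+370/2.857,180+199/2.857))]
def W(v,q): return [v[0]+np.cos(v[2])*q[0]-np.sin(v[2])*q[1],v[1]+np.sin(v[2])*q[0]+np.cos(v[2])*q[1],q[2]]
r=least_squares(lambda v:np.ravel([np.subtract(proj(k,W(v,q)),p) for k,q,p in obs]),[425,30,0],x_scale=[1,1,.01],loss="soft_l1")
print(r.x);print(np.round(r.fun.reshape(-1,2) if len(r.fun)==16 else r.fun,1))
v=r.x
print("ball",W(v,ball),"handle",W(v,(184,-55,205)),"end",W(v,(36,-55,205)))
a,b=[at_z(c,up(p),104) for p in((697,298),(746,275))];print(a,b,np.degrees(np.arctan2(*(b-a)[1::-1])))
k=[at_z(c,up(p),60) for p in((633,232),(760,230),(765,372),(630,372))];print(np.round(k),"reg centre",np.mean(k,0))
```

```text
[ 4.27428764e+02  3.76483528e+01 -4.57820317e-02]
[[-2.1  1.7]
 [-0.2 -1.3]
 [ 0.4 -1.4]
 [-1.8  0. ]
 [-0.4  0.1]
 [-0.5 -0.3]
 [ 0.5  0.2]
 [-3.  -1.1]]
ball [np.float64(557.6031479992735), np.float64(104.02912907726461), np.float64(172.32018934753637)] handle [np.float64(608.7188341440711), np.float64(-25.714968773858516), 205] end [np.float64(460.873910641861), np.float64(-18.941594826877036), 205]
[ 459.10784812 -272.95227791  104.        ] [ 473.79737796 -314.93081139  104.        ] -70.7135492201165
[[ 528. -243.   60.]
 [ 519. -350.   60.]
 [ 400. -333.   60.]
 [ 411. -223.   60.]] reg centre [ 464.38909675 -287.250269     60.        ]
```

>>> jog_arm --pt "0 0 -30 8" --pt "0 0 -50 16" --pt "0 -50 -50 24" --pt "0 -100 -50 32" --pt "0 -150 -50 40" --pt "0 -200 -50 48" --pt "0 -250 -50 56" --pt "0 -300 -50 64" --pt "0 -350 -50 72" --pt "0 -400 -50 80"

```text
t: 2.6
position: [90.5, 265.1, 272.6]
orientation: [2.305, 2.124, -0.009]
wrist_force: [1.0, 1.7, 0.2]
gripper_width: 1.0
grasp_force: 0.0
```

>>> jog_arm --pt "-5 48 0 8" --pt "-10 97 0 16" --pt "-15 146 0 24" --pt "-20 195 0 32" --pt "-30 243 0 40" --pt "-45 290 0 48" --pt "-75 330 0 56" --pt "-115 360 0 64" --pt "-160 380 0 72" --pt "-208 390 0 80" --pt "-256 400 0 88" --pt "-304 410 0 96"

```text
t: 3.8
position: [477.7, -62.6, 275.4]
orientation: [3.12, -0.277, 0.0]
wrist_force: [0.6, -1.5, 0.2]
gripper_width: 0.998
grasp_force: 0.0
```

>>> jog_arm --pt "0 0 0 -8" --pt "0 30 0 -16" --pt "0 70 0 -16"

```text
t: 4.1
position: [466.1, -128.8, 275.8]
orientation: [3.128, 0.181, -0.002]
wrist_force: [0.5, -0.4, -0.1]
gripper_width: 0.998
grasp_force: 0.0
```

Run:
```python
from h import *
s=readout.read_state();print(s["position"],Ro.from_rotvec(s["orientation"]).as_matrix().round(3),s["qpos"])
```

```text
[ 466.06067975 -128.84998528  275.76702491] [[ 0.993  0.115 -0.001]
 [ 0.115 -0.993 -0.009]
 [-0.002  0.009 -1.   ]] [-0.32328754  0.12713317  0.58192076  1.92676632 -0.06824254  1.10817066
 -1.16984586]
```

>>> jog_arm --pt "0 40 0 8" --pt "-5 80 0 16" --pt "-10 110 0 24" --pt "-17 130 0 32" --pt "-17 130 0 40" --pt "-17 130 0 48" --pt "-17 130 0 56" --pt "-17 130 0 64" --pt "-17 130 0 72" --pt "-17 130 0 76" --pt "-17 130 0 76" --pt "-17 130 0 76"

```text
t: 5.3
position: [462.8, -260.6, 277.0]
orientation: [2.571, -1.79, 0.007]
wrist_force: [0.2, -0.4, 0.6]
gripper_width: 1.003
grasp_force: 0.0
```

Run:
```python
from h import *
s=readout.read_state();R=Ro.from_rotvec(s["orientation"]).as_matrix();print(s["position"],R.round(3),s["qpos"])
c=wristcam(s);cv2.imwrite("pics/w1.png",c["pixels"])
L=eyes.landmark_of(c,"dial_grip");print([(d["point"],d["confidence"],at_z(c,d["point"],97).round(1)) for d in L])
print(proj(c,(468,-291,97)))
np.save("c.npy",c,allow_pickle=True)
```

```text
[ 462.78350396 -260.63048376  277.02515006] [[ 0.347 -0.938 -0.001]
 [-0.938 -0.347 -0.009]
 [ 0.008  0.005 -1.   ]] [-0.2744787   0.27790404  0.87925932  1.82738332 -0.22521782  1.13990345
 -2.1071504 ]
[([320.1, 192.2], 0.83, array([ 469.1, -290.9,   97. ]))]
[np.float64(321.21608261024323), np.float64(192.46102507349167)]
```

View pics/w1.png

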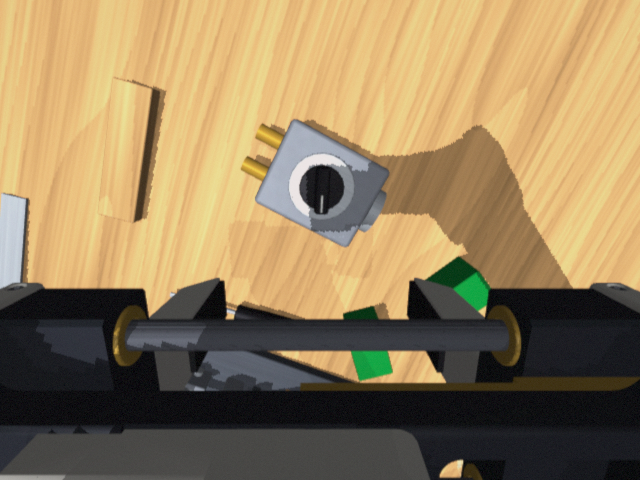

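The wrist picture shows the dial at (321,188), with its bar vertical in the image and so along tool x. The network's point at z = 97 is (469,-291), which agrees with the earlier (468,-291). The green block at (368,340) and the screwdriver are clear of it. I descend over the bar.

>>> jog_arm --pt "15 2 20 0" --pt "30 5 60 0" --pt "30 5 105 0" --pt "30 5 140 0" --pt "30 5 165 0" --pt "30 5 183 0" --pt "30 5 192 0" --pt "30 5 192 0" --pt "30 5 192 0" --hand 50

```text
t: 6.3
position: [468.5, -293.0, 86.0]
orientation: [2.569, -1.793, 0.008]
wrist_force: [0.3, 0.8, 0.6]
gripper_width: 0.497
grasp_force: 0.0
```

>>> jog_arm --pt "0 0 0 0" --pt "0 0 0 0" --pt "0 0 0 0" --pt "0 0 0 0" --pt "0 0 0 0" --pt "0 0 0 0" --pt "0 0 0 0" --hand 0 --force 15

```text
t: 7.0
position: [468.2, -292.6, 85.6]
orientation: [2.569, -1.794, 0.007]
wrist_force: [-1.4, 1.8, 4.1]
gripper_width: 0.15
grasp_force: 15.0
```

>>> jog_arm --pt "0 0 0 -5" --pt "0 0 0 -10" --pt "0 0 0 -15" --pt "0 0 0 -20" --pt "0 0 0 -25" --pt "0 0 0 -30" --pt "0 0 0 -35" --pt "0 0 0 -40" --pt "0 0 0 -40"

```text
t: 7.9
position: [468.2, -292.6, 85.5]
orientation: [3.027, -0.806, 0.002]
wrist_force: [-1.3, 0.5, 4.3]
gripper_width: 0.15
grasp_force: 15.0
```

```bash
cat > st.py <<'E'
from h import *
s=readout.read_state();R=Ro.from_rotvec(s["orientation"]).as_matrix()
print(s["t"],"az",np.degrees(np.arctan2(R[1,0],R[0,0])),s["position"].round(1) if hasattr(s["position"],'round') else s["position"],"F",np.round(s["wrist_force"],1),"T",np.round(s["wrist_torque"],3),"q",np.round(s["qpos"],2),s["gripper_width"],s["grasp_force"])
E
python3 st.py
```

```text
7.9 az -29.804333299150525 [ 468.2 -292.6   85.5] F [-1.3  0.5  4.3] T [0.243 0.195 0.022] q [ 0.08  0.53  0.53  1.94 -0.37  0.77 -1.27] 0.14965550391574145 14.991734772920609
```

Turning freely (about 0.02 N m). I carry on.

>>> jog_arm --pt "0 0 0 -5" --pt "0 0 0 -10" --pt "0 0 0 -15" --pt "0 0 0 -20" --pt "0 0 0 -25" --pt "0 0 0 -25"

```text
t: 8.5
position: [468.3, -292.6, 85.5]
orientation: [3.129, -0.136, -0.0]
wrist_force: [0.1, 1.6, 5.2]
gripper_width: 0.158
grasp_force: 15.3
```

```bash
python3 st.py
```

```text
8.5 az -4.97864750626504 [ 468.3 -292.6   85.5] F [0.1 1.6 5.2] T [ 0.284  0.149 -0.403] q [ 0.17  0.51  0.43  1.93 -0.29  0.75 -0.9 ] 0.15845644139420928 15.349359065294266
```

The dial is on its stop: the moment rose to 0.4 N m and the turn stalled. I release it, lift and go to the catch.

>>> jog_arm --pt "0 0 0 0" --pt "0 0 0 0" --pt "0 0 -15 0" --pt "0 0 -50 0" --pt "0 0 -95 0" --pt "0 0 -140 0" --pt "0 0 -180 0" --pt "0 -20 -195 -8" --pt "5 -60 -195 -16" --pt "10 -105 -195 -24" --pt "20 -150 -195 -32" --hand 55

```text
t: 9.6
position: [500.5, -142.1, 280.2]
orientation: [3.044, 0.74, -0.004]
wrist_force: [2.2, -0.0, 0.9]
gripper_width: 0.55
grasp_force: 0.0
```

```bash
python3 st.py
```

```text
9.6 az 27.32225575280343 [ 500.5 -142.1  280.2] F [ 2.2 -0.   0.9] T [-0.102  0.084 -0.016] q [-0.09  0.19  0.35  1.84 -0.06  1.13 -0.81] 0.5498582974799985 0.0
```

>>> jog_arm --pt "30 -32 0 -7" --pt "60 -65 0 -14" --pt "90 -97 0 -21" --pt "120 -130 0 -28" --pt "145 -157 0 -35" --pt "145 -157 0 -42" --pt "145 -157 0 -49" --pt "145 -157 0 -56" --pt "145 -157 0 -60" --pt "145 -157 0 -60" --pt "145 -157 0 -60"

```text
t: 10.7
position: [558.3, 62.7, 277.4]
orientation: [2.274, 2.158, -0.012]
wrist_force: [-0.4, -0.6, 0.3]
gripper_width: 0.548
grasp_force: 0.0
```

```bash
python3 st.py
python3 - <<'E'
from h import *
s=readout.read_state()
c=wristcam(s);cv2.imwrite("pics/w2.png",c["pixels"])
for k,z in(("catch_ball",172),("lever_handle",205),("catch_pivot",115)):
    print(k,[(np.round(d["point"]),round(d["confidence"],2),at_z(c,d["point"],z).round(1)) for d in eyes.landmark_of(c,k)[:2]])
print(proj(c,(557.6,104,172)),proj(c,(608.7,-25.7,205)),proj(c,(469,-292,97)))
E
```

```text
10.7 az 86.99971950725951 [558.3  62.7 277.4] F [-0.4 -0.6  0.3] T [-0.086  0.049  0.007] q [-0.24  0.26  0.08  1.73 -0.01  1.15 -0.2 ] 0.5477900765685391 0.0
catch_ball [(array([312., 188.]), 0.6, array([556.8, 103.4, 172. ])), (array([184., 230.]), 0.5, array([454. ,  75.3, 172. ]))]
lever_handle [(array([387., 356.]), 0.79, array([608.9, -24.6, 205. ]))]
catch_pivot [(array([312., 159.]), 0.61, array([557.3, 122.3, 115. ]))]
[np.float64(312.64037772148833), np.float64(187.20954388458765)] [np.float64(387.05716439955097), np.float64(356.975086606702)] [np.float64(262.22712260412123), np.float64(487.0196128732772)]
```

View pics/w2.png

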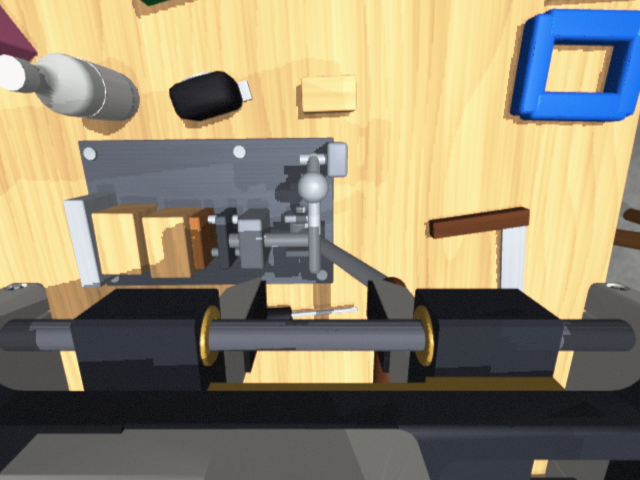

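The wrist picture shows the catch ball at (312,187), its tongue running down across the lever, and the handle at (387,357). These agree with the fitted frame to about 1 mm. I grip the ball across cramp x.

>>> jog_arm --pt "20 -2 10 0" --pt "41 -3 35 0" --pt "41 -3 65 0" --pt "41 -3 90 0" --pt "41 -3 108 0" --pt "41 -3 118 0" --pt "41 -3 119 0" --pt "41 -3 119 0" --hand 48

```text
t: 11.7
position: [557.6, 102.9, 157.9]
orientation: [2.272, 2.161, -0.011]
wrist_force: [-0.1, 0.3, -0.3]
gripper_width: 0.478
grasp_force: 0.0
```

>>> jog_arm --pt "0 0 0 0" --pt "0 0 0 0" --pt "0 0 0 0" --pt "0 0 0 0" --pt "0 0 0 0" --pt "0 0 0 0" --hand 0 --force 8

```text
t: 12.3
position: [557.4, 103.0, 158.1]
orientation: [2.271, 2.161, -0.011]
wrist_force: [-0.6, 0.8, 6.0]
gripper_width: 0.251
grasp_force: 8.0
```

```bash
python3 st.py
```

```text
12.3 az 87.16230779597002 [557.4 103.  158.1] F [-0.6  0.8  6. ] T [-0.105  0.383  0.049] q [-0.28  0.4   0.06  1.84 -0.02  0.91 -0.27] 0.25073743165222434 8.000235557556152
```

>>> jog_arm --pt "9 0 -2 0" --pt "18 0 -3 0" --pt "27 0 -2 0" --pt "35 0 0 0" --pt "44 0 3 0" --pt "52 0 8 0" --pt "59 0 13 0" --pt "65 0 20 0" --pt "67 0 23 0" --pt "68 0 25 0" --pt "68 0 25 0"

```text
t: 13.4
position: [560.2, 170.8, 131.7]
orientation: [2.272, 2.162, -0.013]
wrist_force: [-2.9, -1.2, 5.8]
gripper_width: 0.252
grasp_force: 8.0
```

```bash
python3 st.py
```

```text
13.4 az 87.1672736368472 [560.2 170.8 131.7] F [-2.9 -1.2  5.8] T [-0.228  0.658 -0.015] q [-0.38  0.46  0.04  1.81 -0.01  0.88 -0.39] 0.25155122715091216 8.000173419713974
```

>>> jog_arm --pt "1 0 2 0" --pt "3 0 4 0" --pt "3 0 4 0" --force 15

```text
t: 13.7
position: [560.4, 171.7, 128.8]
orientation: [2.272, 2.16, -0.015]
wrist_force: [-6.7, -4.5, 15.2]
gripper_width: 0.25
grasp_force: 15.0
```

```bash
python3 st.py
```

```text
13.7 az 87.08795681423248 [560.4 171.7 128.8] F [-6.7 -4.5 15.2] T [-1.187  1.397 -0.002] q [-0.38  0.47  0.04  1.81 -0.01  0.87 -0.39] 0.24976765384122063 15.000911504030228
```

>>> jog_arm --pt "0 0 0 0" --pt "0 0 0 0" --pt "0 0 -20 0" --pt "0 0 -60 0" --pt "0 0 -105 0" --pt "-20 5 -145 0" --pt "-60 20 -150 0" --pt "-100 30 -150 0" --pt "-110 30 -150 0" --pt "-110 30 -150 0" --hand 50

```text
t: 14.7
position: [585.4, 60.9, 278.1]
orientation: [2.276, 2.156, -0.014]
wrist_force: [0.1, 0.5, 0.3]
gripper_width: 0.503
grasp_force: 0.0
```

```bash
python3 st.py
python3 - <<'E'
from h import *
s=readout.read_state()
c=wristcam(s);cv2.imwrite("pics/w3.png",c["pixels"])
for k,z in(("catch_ball",152),("lever_handle",205)):
    print(k,[(np.round(d["point"]),round(d["confidence"],2),at_z(c,d["point"],z).round(1)) for d in eyes.landmark_of(c,k)[:2]])
E
```

```text
14.7 az 86.89378523771971 [585.4  60.9 278.1] F [0.1 0.5 0.3] T [-0.069  0.086  0.022] q [-0.23  0.31  0.1   1.66 -0.02  1.17 -0.19] 0.5034938054131403 0.0
catch_ball [(array([274., 100.]), 0.62, array([558.8, 167.7, 152. ]))]
lever_handle []
```

View pics/w3.png

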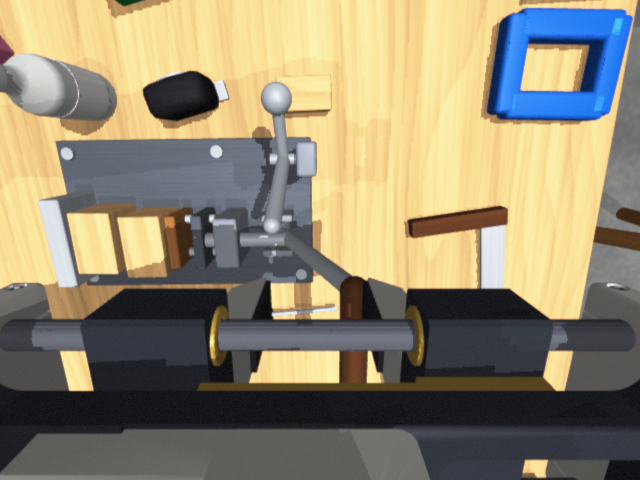

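The picture shows the ball flipped left, at (276,99), which measures (559,168) against the expected (560,169). The tongue is up, and the handle is at (353,330). Next is the handle.

>>> jog_arm --pt "-40 15 0 0" --pt "-75 26 0 0" --pt "-84 28 20 0" --pt "-84 28 50 0" --pt "-84 28 75 0" --pt "-84 28 88 0" --pt "-84 28 90 0" --pt "-84 28 90 0"

```text
t: 15.65
position: [609.4, -21.4, 189.8]
orientation: [2.27, 2.164, -0.011]
wrist_force: [1.2, -0.3, 0.9]
gripper_width: 0.501
grasp_force: 0.0
```

>>> jog_arm --pt "0 0 0 0" --pt "0 0 0 0" --pt "0 0 0 0" --pt "0 0 0 0" --pt "0 0 0 0" --pt "0 0 0 0" --pt "0 0 0 0" --hand 0 --force 25

```text
t: 16.35
position: [609.3, -22.5, 190.3]
orientation: [2.271, 2.161, -0.011]
wrist_force: [-1.9, 0.4, 6.0]
gripper_width: 0.232
grasp_force: 25.0
```

```bash
python3 st.py
```

```text
16.35 az 87.16096149668438 [609.3 -22.5 190.3] F [-1.9  0.4  6. ] T [-0.052  0.378  0.09 ] q [-0.11  0.43  0.13  1.71 -0.05  1.01 -0.02] 0.2321026344482601 24.997461140155792
```

>>> jog_arm --pt "0 -9 -3 0" --pt "0 -18 -6 0" --pt "0 -27 -9 0" --pt "0 -36 -11 0" --pt "0 -45 -13 0" --pt "0 -55 -14 0" --pt "0 -64 -15 0" --pt "0 -74 -15 0" --pt "0 -83 -15 0" --pt "0 -93 -14 0" --pt "0 -93 -14 0"

```text
t: 17.45
position: [518.4, -18.2, 205.7]
orientation: [2.268, 2.158, -0.004]
wrist_force: [4.8, -1.6, 4.4]
gripper_width: 0.232
grasp_force: 25.0
```

```bash
python3 st.py
```

```text
17.45 az 87.1483986394211 [518.4 -18.2 205.7] F [ 4.8 -1.6  4.4] T [-0.391 -1.228  0.139] q [-0.13  0.26  0.13  1.92 -0.03  0.96 -0.04] 0.23232621579459078 25.01083642244339
```

>>> jog_arm --pt "0 -10 1 0" --pt "0 -19 3 0" --pt "0 -28 5 0" --pt "0 -37 8 0" --pt "0 -46 11 0" --pt "0 -54 14 0" --pt "0 -58 15 0" --pt "0 -60 15 0" --pt "0 -60 15 0" --force 30

```text
t: 18.35
position: [461.5, -15.3, 190.3]
orientation: [2.266, 2.155, 0.002]
wrist_force: [13.2, -1.7, -4.9]
gripper_width: 0.231
grasp_force: 30.0
```

```bash
python3 st.py
```

```text
18.35 az 87.14566559026524 [461.5 -15.3 190.3] F [13.2 -1.7 -4.9] T [-0.428 -2.862  0.047] q [-0.14  0.17  0.12  2.07 -0.01  0.89 -0.06] 0.23120650430479883 29.98497873544693
```

>>> jog_arm --pt "0 -2 1 0" --pt "0 -4 1 0" --pt "0 -4 1 0" --pt "0 -4 1 0"

```text
t: 18.75
position: [461.5, -15.3, 190.4]
orientation: [2.262, 2.152, 0.01]
wrist_force: [21.3, -1.8, -8.8]
gripper_width: 0.234
grasp_force: 30.0
```

```bash
python3 st.py
python3 - <<'E'
from h import *
a=eyes.camera("scene")["pixels"];b=eyes.camera("top")["pixels"]
cv2.imwrite("pics/end.png",np.hstack([cv2.resize(a[180:340,160:400],(400,267)),cv2.resize(b[140:350,220:500],(400,300))[:267]])) 
c=eyes.camera("top")
cv2.imwrite("pics/end2.png",cv2.resize(c["pixels"][140:350,220:500],(800,600),interpolation=cv2.INTER_CUBIC))
E
```

```text
18.75 az 87.14473625099617 [461.5 -15.3 190.4] F [21.3 -1.8 -8.8] T [-0.471 -4.633  0.074] q [-0.14  0.17  0.12  2.07 -0.01  0.88 -0.07] 0.23400977116716884 29.984488785266876
```

View pics/end2.png

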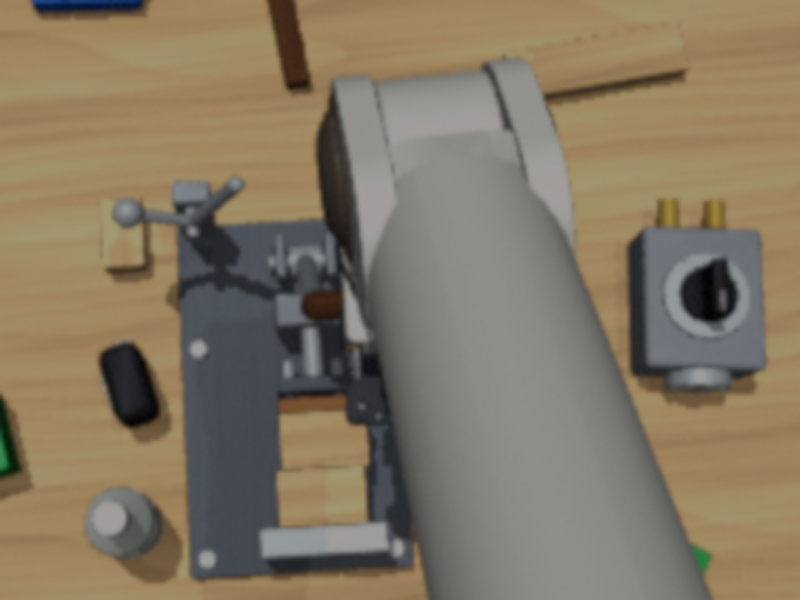

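View pics/end.png

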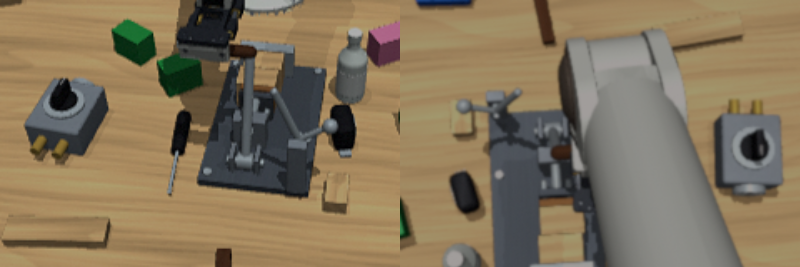

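The closing pictures show the blocks closed up between pad and fence at crop (322,460), the catch flipped left at (128,212), and the dial turned, at (715,292). The bystanders in view are unmoved. The lever held still while the push rose from 13 to 21 N, so it is on its stop.

```bash
python3 -c "
from workcell import workorder
print(workorder.job_done())"
```

```text
the job is handed in; nothing more can be done
None
```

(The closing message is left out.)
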